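# Poke a stuck sleeve up out of a heating block

### The arm

A 6-joint arm with a two-finger parallel gripper is mounted at the origin on a cart in front of the work surface, level with it; the furniture and walls round the work are solid. World frame = base frame: x ahead of the robot, y to its left, z up, the work surface at z = 0. Lengths are in m, angles in rad, forces in N, time in s.
With the tool pointing down it reaches from about 0.375 to 0.9 m from the base axis. Payload 3.1 kg.
Tool frame: the origin (TCP) lies between the finger pads; the fingertips stand manip.finger_overhang ahead of it and the grasp point (between the pads) lies 5 mm behind it (manip.finger_overhang is the distance from the TCP to the fingertips, in m); z points along the fingers, y is the line along which they close (so a half turn about z gives the same grasp; the last joint's range is limited). The gripper opens to 85 mm and grips with 20 to 120 N. Pads are 22 mm wide; open, the fingers measure 114 mm over their backs; the gripper's body (76 mm by 85 mm) begins 54 mm behind the grasp point. The pads swing forward as they close: fully open they stand 13 mm farther back than shut.
Start: joints at [-1.325, 0.527, 1.433, -0, 1.181, -0.178], TCP at [0.258, -0.569, 0.245] pointing down, gripper open.
Joint ranges: [-3.08, 3.08], [-0.75, 2.2], [0.22, 2.44], [-1.43, 4.57], [0, 2.65], [-2.85, 2.85]. Speed limits (rad/s): [2.79, 2.79, 3.14, 3.14, 3.14, 3.14].

### API

Orientations are given as a unit quaternion [x, y, z, w].
In Python, from station import manip gives the robot as it stands.
- The arm moves only by the tool drive_tool, never from a script. Its argument "plan" is a list of rows, each a list of 7 numbers: the shift along the tool's x, y, z in m, then the turn, a rotation vector about the tool's x, y, z in degrees, then the opening, from -1 (shut) to 1 (fully open). In form: [[x, y, z, wx, wy, wz, gripper], ...]. A call has 1 to 10 rows; each row shifts and turns the commanded pose from where the row before left it, along the tool's axes as they then stand; what a row does not reach is not made up. A row lasts 1/10 s, in which the tool goes at most 50 mm and 8.59 degrees, less where a joint would pass 70% of its speed; a pose out of reach is approached as far as the arm can. A call is refused whole if a number of a shift passes 0.05 or a number of a turn 8.59, either way. A call with a gripper value outside its range is refused whole. The fingers move at their own pace and stop on an object; "newtons" is the grip in N (left out, the last holds). Time passes only in rows, so rows that do not move let the fingers close. It gives the time, the measured TCP pose, the force, the opening and the grip force at its end, in the units of the state.
- manip.sense(): the state, without advancing time (a new reading comes with each control period).
- manip.snapshot(name): name is "side" or "top" or "wrist"; returns a dict with "image" (384x512x3 uint8, red, green, blue), "z_map" (384x512 float32, m along the optical axis (not along the pixel's ray), 0 where there is no reading), "fov_y" (degrees; the focal length in pixels is half the picture's height over the tangent of half this angle, whatever the lens; pixels are square), "cx", "cy" (the principal point, pixels), "k1" (the pictures are not rectified: a ray, as slopes to the right and down, at radius r is drawn at 1 + k1 r^2 times it, then the intrinsics apply), "extrinsics" (4x4, takes a point from camera to world coordinates); the wrist camera has in their place "mount" (4x4, takes a point from camera to tool coordinates, whose origin is the TCP and whose axes are the flange's). Camera axes: x right, y up, looking along -z (the intrinsics and any distortion apply to the point x, -y, -z); pixel columns grow to the right and rows downward; lengths in m; the calibration is good to about 2 mm. A picture is of the moment at which its call begins: read the wrist's pose just before it.
- manip.sign_off(): hands the job in; it is judged then, once.
The state is a dict: "t": time; "q": joint angles; "qd": joint speeds; "tau": joint torques, N m; "tcp_pos": TCP position; "tool_rot": TCP orientation; "force": force on the tool from outside, world axes, zero at the start; "ft_torque": the same for the moment, N m; "finger_gap": opening from 0.0 (shut) to 1.0 (fully open); "gripper_force": force on a finger pad.
Only numpy, scipy, OpenCV 4.12 (cv2) and the standard library are available. Lean on these libraries where they do the work, as an engineer would, in place of code of your own. Each camera call takes 0.05 s, during which the arm holds its last target. There are 200 camera calls.

### The job

The brass sleeve is stuck down in the bore of the raised aluminium block. Take the C-shaped ejector by its orange handle, bring its foot in under the block from the front, feel for the access hole in the bottom disc with its sprung upright pin and poke the sleeve up until its top stands about 15 mm proud of the block, never pressing on the block or the sleeve with more than 20 N. Then draw the ejector out and stand it upright on the bench, clear of the block, leaving the sleeve standing in its bore and the tip box, timer and jar where they are.

Things in the scene. Friction and masses are not known exactly. Their poses are not given: they have to be found in the camera images.
- block: Aluminium heating block, 90 (x) x 100 (y) x 95 mm high, fixed. Origin on the bench under the bore axis; x points from its front to its back, z up. Two side rails along x (y = -50..-40 and 40..50 mm) leave a tunnel 80 mm wide under it, open at the front (-x). The bored part is z = 61..95 mm; round bore of 33.5 mm right through it. Below it is a bottom disc, see point plate_under
- block_mouth (a point): Centre of the bore's mouth in the block's top face, 95 mm above the bench, axes as the block's
- plate_under (a point): Point on the bore axis at the underside of the round steel bottom disc (74 mm diameter, z = 55..61 mm, rigid), on which the sleeve rests. The disc has one 13 mm round access hole; its centre lies 6.5 mm off this point, in any direction: the disc is stuck at a different angle every time, no pose shows it, nothing seen from above shows it, and it must be felt for with the pin
- sleeve: Brass sleeve, 32 mm diameter, 32 mm high, flat closed underside, 60 g. Origin at the centre of its underside, z up. It starts home on the bottom disc, its top 2 mm below the block's top. Three sprung plungers in the bore hold it: it takes about 5 to 14 N to push it up, tilts by up to 0.15 rad as it is pushed off-centre, and stays where it is; past 22 mm of travel it would come free
- sleeve_top (a point): Centre of the sleeve's top rim
- ejector: C-shaped tool standing on its foot, 250 g, 158 mm high. Origin under the foot on the axis of its upright pin; x points from the column to the C's open mouth, z up. Foot x = -74..22, y = -20..20, z = 0..10 mm; column x = -74..-60 mm, 20 mm wide; upper arm 20 mm wide, x = -74..18, z = 110..124 mm; orange handle on it right above the pin, 44 (x) x 16 (y) mm, z = 124..158 mm, gripped across y
- pin_tip (a point): Domed tip of the ejector's upright steel pin (8 mm diameter), 43 mm above the ejector's origin when unloaded. The pin is sprung: it sinks into the foot by 1 mm for each 2.5 N, up to 7 mm (17.5 N); beyond that it is solid and the force shoots up
- ejector_grip (a point): Grip point in the orange handle, 144 mm above the ejector's origin, axes as the ejector's
- foot_top (a point): Top of the foot plate at the pin's root, 10 mm above the ejector's origin; the free pin stands 33 mm out of it. Raised 45 mm from the bench it meets the bottom disc's underside
- tip_box: Bystander: orange pipette-tip box, 90 x 121 x 55 mm, origin at the centre of its underside
- lab_timer: Bystander: small grey-white timer, 66 x 62 x 19 mm, origin at the centre of its underside
- sample_jar: Bystander: white jar with a red lid, 72 mm diameter, 120 mm high, origin at the centre of its underside

How it is judged:
On the way, in this order (a step that is already met when the one before it is completed fails the run):
1. the pin has entered the bore through the access hole (z of pin_tip in the frame of block between 0.06 and 0.09 m and horizontal distance between pin_tip and block_mouth below 0.012 m), for 0.05 s.
2. the pin has pushed the sleeve up to at least 10 mm proud of the block (z of sleeve_top in the frame of block_mouth above 0.01 m and contact force between ejector and sleeve above 0.3 N), for 0.1 s.
At the end, for the whole second after the job is handed in: The sleeve rests upright (0.2 rad) in its bore, top 10 to 22 mm above the block's top and within 5 mm of the bore axis; the ejector stands at rest on the bench, upright (0.05 rad), foot down within 4 mm, its pin over 70 mm from the block's axis, not touching the block (z of sleeve_top in the frame of block_mouth between 0.01 and 0.022 m and horizontal distance between sleeve_top and block_mouth below 0.005 m and angle between sleeve's own z axis and vertical below 0.2 rad and linear speed of each of sleeve, ejector below 0.01 m/s and height (world z) of ejector between -0.004 and 0.004 m and angle between ejector's own z axis and vertical below 0.05 rad and horizontal distance between ejector and block above 0.07 m and contact force between ejector and block below 0.2 N).
It fails at once if the ejector presses on the block or its bottom disc with more than 20 N (contact force between ejector and block above 20 N).
It fails at once if the ejector presses on the sleeve with more than 20 N (contact force between ejector and sleeve above 20 N).
It fails at once if the tip box is shifted by more than 15 mm (distance of tip_box from where it was at the start of the episode above 0.015 m).
It fails at once if the timer is shifted by more than 15 mm (distance of lab_timer from where it was at the start of the episode above 0.015 m).
It fails at once if the jar is shifted by more than 15 mm (distance of sample_jar from where it was at the start of the episode above 0.015 m).
It also fails if it takes over 54 s, if anything falls off the work surface, if the arm or the gripper's body presses on something with over 40 N, if the wrist force passes 120 N, or if a joint passes its speed limit or range.

## Working session

There is one attempt and no reset: what is moved stays moved. The work goes in short steps, Python scripts to look and compute and a tool call to move; the robot and the scene stay as the last step left them, time stands still between calls to the robot, and variables do not carry over. Pictures are saved under pics/ and viewed, at most 10 in all, crops included, and the job is handed in when it is done.

Besides the shell and the picture viewer there is one more tool, called after ">>>" as name(argument=value, ...), one argument or row to a line, values as JSON. drive_tool: Moves the arm, as the interface text tells. Its arguments: {"type":"object","properties":{"plan":{"type":"array"},"newtons":{"type":"number"}},"required":["plan"]}

```bash
mkdir -p pics; ls
cat > h.py <<'E'
import numpy as np, cv2, math
from station import manip
from scipy.spatial.transform import Rotation as R
def cloud(s, E):
    im=s["image"]; z=s["z_map"]; h,w=z.shape
    f=h/2/math.tan(math.radians(s["fov_y"])/2)
    K=np.array([[f,0,s["cx"]],[0,f,s["cy"]],[0,0,1.]])
    v,u=np.mgrid[0:h,0:w]
    p=cv2.undistortPoints(np.stack([u,v],-1).reshape(-1,1,2).astype(float),K,np.array([s["k1"],0,0,0.])).reshape(h,w,2)
    P=np.stack([p[...,0]*z,-p[...,1]*z,-z,np.ones_like(z)],-1)@np.array(E).T
    P=P[...,:3]; P[z<=0]=np.nan
    return P
E
python3 - <<'E'
from h import *
s0=manip.sense(); print(s0, manip.finger_overhang)
ims=[]
for n in("side","top"):
    s=manip.snapshot(n); cv2.imwrite(f"pics/{n}.png",s["image"][...,::-1]); np.savez(n+".npz",P=cloud(s,s["extrinsics"]),im=s["image"]); print(n,s["fov_y"],s["k1"],np.round(s["extrinsics"],3).tolist())
    ims.append(s["image"])
cv2.imwrite("pics/both.png",cv2.resize(np.vstack(ims)[...,::-1],(400,600)))
E
```

```text
pics
{'t': 0.0, 'q': array([-1.32453534e+00,  5.28463392e-01,  1.43389537e+00, -3.06639181e-05,
        1.18140312e+00, -1.78501438e-01]), 'qd': array([-8.71943635e-04,  1.85540258e-03, -7.17718242e-04,  1.35259819e-03,
        3.85337863e-05, -4.93954231e-05]), 'tau': array([-8.61847366e-04, -4.42357850e+01, -1.78023219e+01, -1.71312677e-04,
        8.48462863e-03, -5.35637071e-06]), 'tcp_pos': array([ 0.25741418, -0.56877719,  0.2443375 ]), 'tool_rot': array([ 9.77529950e-01,  2.10793785e-01, -5.09092870e-05, -1.08351416e-03]), 'force': array([ 0.46806503,  0.04878242, -0.07657934]), 'ft_torque': array([-0.00240829, -0.00981134, -0.01753568]), 'gripper_force': 0.0, 'finger_gap': 1.0021115005880907} 0.014
side 44.12389314547761 0.006576997998831102 [[0.999, -0.024, 0.044, 0.602], [0.05, 0.571, -0.82, -1.339], [-0.005, 0.821, 0.571, 0.979], [0.0, 0.0, 0.0, 1.0]]
top 42.31545189631585 -0.14606526490037058 [[-0.03, 0.992, -0.122, 0.342], [-1.0, -0.03, 0.009, -0.056], [0.005, 0.122, 0.992, 1.557], [0.0, 0.0, 0.0, 1.0]]
```

View pics/side.png

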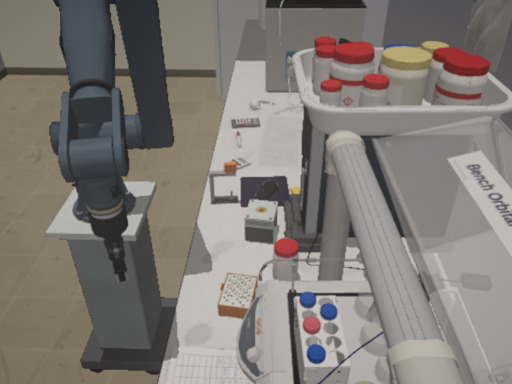

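View pics/top.png

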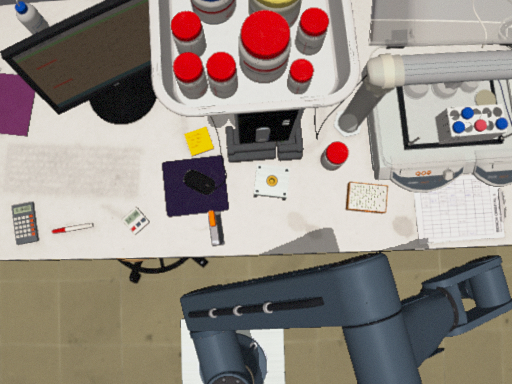

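The side view shows the block at (262,222), the ejector at (224,187) and the tip box at (238,295). In the top view the block is at (271,181) with the sleeve in it, the ejector at (212,228) with its orange handle on the +x end, and the timer at (137,220). The tip box is at (367,197) and the jar at (335,155).

Run:
```python
from h import *
def rect(n,pts):
    r=cv2.minAreaRect((pts[:,:2]*1000).astype(np.float32)); print(n,len(pts),"c",np.round(r[0],1),"size",np.round(r[1],1),"ang",round(r[2],2),"med",np.round(np.median(pts,0),4))
for n in("top","side"):
    d=np.load(n+".npz"); P=d["P"]; im=d["im"].astype(int); h,w=P.shape[:2]
    v,u=np.mgrid[0:h,0:w]; r,g,b=im[...,0],im[...,1],im[...,2]
    z=P[...,2]
    if n=="top": bl=(abs(u-272)<26)&(abs(v-181)<22); ej=(abs(u-213)<14)&(v>200)&(v<250); tb=(abs(u-367)<30)&(abs(v-197)<25); jr=(abs(u-335)<20)&(abs(v-155)<20); tm=(abs(u-137)<18)&(abs(v-220)<18)
    else: bl=(abs(u-262)<22)&(abs(v-215)<25); ej=(abs(u-224)<20)&(v>158)&(v<208); tb=(abs(u-238)<25)&(abs(v-295)<25); jr=(abs(u-287)<16)&(abs(v-260)<22); tm=(u<0)
    m=bl&(abs(z-.095)<.006); rect(n+" block",P[m])
    br=bl&(r-b>50)&(z>.07); print("brass",br.sum(),np.round(np.nanmedian(P[br],0),4), np.round((np.nanmin(P[br],0)+np.nanmax(P[br],0))/2,4))
    o=ej&(r-b>80); print("orange z range",np.nanpercentile(z[o],[5,50,95]))
    rect(n+" handle",P[o&(z>.150)]); 
    m=ej&(z>.1)&(z<.135);  m.any() and rect(n+" arm",P[m])
    m=ej&(z>.1); rect(n+" ejall",P[m])
    m=ej&(z>.004)&(z<.016); m.any() and rect(n+" foot",P[m])
    m=tb&(z>.045); m.any() and rect(n+" box",P[m])
    m=jr&(z>.11); m.any() and rect(n+" jar",P[m])
    m=tm&(z>.012); m.any() and rect(n+" timer",P[m])
    np.set_printoptions(suppress=True)
d=np.load("top.npz")["im"]; e=np.hstack([cv2.resize(d[195:255,185:245],(400,400),interpolation=2),cv2.resize(d[151:211,242:302],(400,400),interpolation=2)])
cv2.imwrite("pics/crop.png",e[...,::-1])
```

```text
top block 908 c [ 561.3 -132.8] size [99.9 91. ] ang 82.07 med [ 0.5609 -0.1326  0.0944]
brass 75 [ 0.5636 -0.1338  0.0927] [ 0.5622 -0.1331  0.0856]
orange z range [0.1311868  0.15610984 0.16103753]
top handle 81 c [450.2  44.6] size [42.  14.9] ang 6.85 med [0.45   0.045  0.1565]
top arm 149 c [420.5  41.8] size [90.9 20.1] ang 6.07 med [0.4034 0.0379 0.1224]
top ejall 243 c [423.1  42.1] size [96.2 20.1] ang 6.07 med [0.4234 0.0406 0.1258]
top foot 499 c [439.8  50.5] size [ 82.1 150.8] ang 88.68 med [0.4478 0.0395 0.0066]
top box 568 c [ 521.6 -444.7] size [140.8 123.6] ang 80.98 med [ 0.5272 -0.4497  0.0504]
top jar 403 c [ 636.7 -329.8] size [65.3 66. ] ang 42.8 med [ 0.636  -0.3293  0.1186]
top timer 330 c [458.4 293.6] size [70.1 63.6] ang 36.38 med [0.4606 0.2944 0.0164]
side block 429 c [ 561.2 -139.1] size [105.5  90.1] ang 81.87 med [ 0.5645 -0.143   0.091 ]
brass 37 [ 0.5655 -0.1315  0.0886] [ 0.5903 -0.2177  0.0986]
orange z range [0.01187842 0.15046875 0.15357094]
side handle 25 c [448.5  39.1] size [37.3 16.8] ang 17.26 med [0.4511 0.0367 0.1518]
side arm 190 c [424.6  31.9] size [93.4 26.1] ang 4.27 med [0.4265 0.0302 0.1181]
side ejall 271 c [424.3  33.8] size [93.9 26.4] ang 7.03 med [0.4374 0.0312 0.1212]
side foot 216 c [425.9 159.7] size [117.  306.8] ang 3.78 med [0.4465 0.047  0.0072]
side box 700 c [ 549.5 -506.1] size [ 94. 274.] ang 27.03 med [ 0.5581 -0.5228  0.08  ]
side jar 461 c [ 639.7 -427.8] size [240.1  75.2] ang 88.01 med [ 0.6414 -0.3515  0.1165]
```

View pics/crop.png

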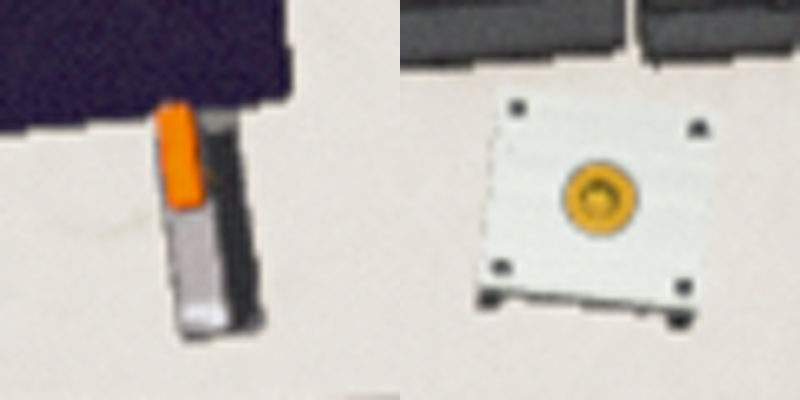

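The crop shows the orange handle leading toward +x, left of the column, and the sleeve centred in the block at about (600,198). First I'll move above the handle.

>>> drive_tool(
  plan=[
    [0.03, -0.034, 0, 0, 0, 0, 1],
    [0.03, -0.034, 0, 0, 0, 0, 1],
    [0.03, -0.034, 0, 0, 0, 0, 1],
    [0.03, -0.034, 0, 0, 0, 0, 1],
    [0.03, -0.034, 0, 0, 0, 0, 1],
    [0.03, -0.034, 0, 0, 0, 0, 1],
    [0.03, -0.034, 0, 0, 0, 0, 1],
    [0.03, -0.034, 0, 0, 0, 0, 1],
    [0.03, -0.034, 0, 0, 0, 0, 1],
    [0.03, -0.034, 0, 0, 0, 0, 1],
  ],
)

```text
t: 1.1
tcp_pos: [0.3908, -0.1342, 0.2452]
tool_rot: [0.978, 0.211, -0.0, -0.0]
force: [0.4, -0.4, 0.8]
finger_gap: 0.997
gripper_force: 0.0
```

>>> drive_tool(
  plan=[
    [0.031, -0.035, 0, 0, 0, 0, 1],
    [0.031, -0.035, 0, 0, 0, 0, 1],
    [0.031, -0.035, 0, 0, 0, 0, 1],
    [0.031, -0.035, 0, 0, 0, 0, 1],
    [0, 0, 0, 0, 0, 6, 1],
    [0, 0, 0, 0, 0, 6, 1],
    [0, 0, 0, 0, 0, 6, 1],
    [0, 0, 0, 0, 0, 0, 1],
    [0, 0, 0, 0, 0, 0, 1],
  ],
)

```text
t: 2.0
tcp_pos: [0.4459, 0.0427, 0.2451]
tool_rot: [0.998, 0.056, -0.0, -0.0]
force: [0.2, 0.1, -0.5]
finger_gap: 0.998
gripper_force: 0.0
```

```bash
cat >> h.py <<'E'
def wrist(tag):
    st=manip.sense(); s=manip.snapshot("wrist")
    T=np.eye(4); T[:3,:3]=R.from_quat(st["tool_rot"]).as_matrix(); T[:3,3]=st["tcp_pos"]
    P=cloud(s,T@np.array(s["mount"])); cv2.imwrite(f"pics/{tag}.png",s["image"][...,::-1]); np.savez(tag+".npz",P=P,im=s["image"]); return st,P,s
def yaw(st):
    x=R.from_quat(st["tool_rot"]).as_matrix()[:,0]; return math.degrees(math.atan2(x[1],x[0]))
def delta(st,target):  # world shift in tool axes
    return np.round(R.from_quat(st["tool_rot"]).as_matrix().T@(np.array(target)-st["tcp_pos"]),4)
def rect(n,pts):
    r=cv2.minAreaRect((pts[:,:2]*1000).astype(np.float32)); print(n,len(pts),"c",np.round(r[0],1),"size",np.round(r[1],1),"ang",round(r[2],2),"med",np.round(np.median(pts,0),4))
E
python3 - <<'E'
from h import *
st,P,s=wrist("w1"); print(st["t"],st["tcp_pos"],yaw(st),st["force"],st["q"]); print(np.round(s["mount"],3))
im=s["image"].astype(int); z=P[...,2]; o=(im[...,0]-im[...,2]>80)&(z>.145)&(z<.17); o.any() and rect("handle",P[o])
near=np.hypot(P[...,0]-.56,P[...,1]+.133)<.09
b=near&(abs(z-.095)<.006); b.any() and rect("block",P[b])
Pt=np.load("top.npz")["P"]; m=(Pt[...,0]<.75)&(Pt[...,2]>.13)&(abs(Pt[...,1]+.13)<.2)&(Pt[...,0]>.5)
print("overhang: min x",np.nanmin(Pt[m][:,0]),"z",np.percentile(Pt[m][:,2],[1,50,99]))
E
```

```text
2.0 [0.44589871 0.04267556 0.24514546] 6.4642683349526235 [ 0.15128518  0.06049602 -0.52219565] [-1.54990299e-01  2.90673786e-01  1.85856687e+00 -1.00328672e-05
  9.92877677e-01  1.30298878e+00]
[[ 0.001  0.958  0.285  0.072]
 [ 1.    -0.001 -0.001 -0.   ]
 [-0.001  0.285 -0.958 -0.129]
 [ 0.     0.     0.     1.   ]]
handle 781 c [449.   43.2] size [42.2 13.6] ang 5.97 med [0.4501 0.0433 0.1579]
block 11280 c [ 561.5 -134.2] size [102.4  91.2] ang 82.24 med [ 0.5627 -0.1297  0.0952]
overhang: min x 0.6446421273216426 z [0.14882614 0.50509437 0.57214576]
```

View pics/w1.png

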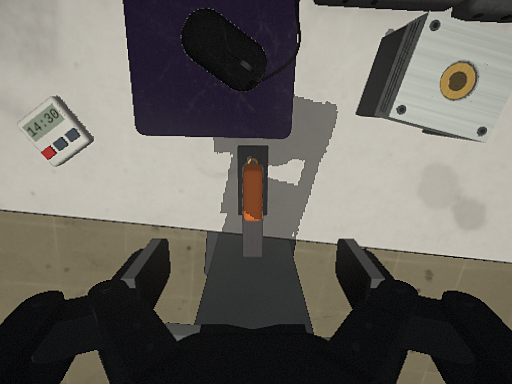

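The wrist picture shows the handle at about (253,190) and the bore at (458,80). The clearance round the handle is good, so I'll descend and grip.

>>> drive_tool(
  plan=[
    [0.0037, -0.0007, 0.0, 0, 0, 0, 1],
    [0, 0, 0.026, 0, 0, 0, 1],
    [0, 0, 0.026, 0, 0, 0, 1],
    [0, 0, 0.026, 0, 0, 0, 1],
    [0, 0, 0.012, 0, 0, 0, 1],
    [0, 0, 0.012, 0, 0, 0, 1],
    [0, 0, 0, 0, 0, 0, 1],
  ],
  newtons=80,
)

```text
t: 2.75
tcp_pos: [0.4491, 0.0437, 0.142]
tool_rot: [0.998, 0.055, -0.002, -0.0]
force: [0.9, -0.7, 0.4]
finger_gap: 1.004
gripper_force: 0.0
```

>>> drive_tool(
  plan=[
    [0, 0, 0, 0, 0, 0, -1],
    [0, 0, 0, 0, 0, 0, -1],
    [0, 0, 0, 0, 0, 0, -1],
    [0, 0, 0, 0, 0, 0, -1],
    [0, 0, 0, 0, 0, 0, -1],
    [0, 0, 0, 0, 0, 0, -1],
    [0, 0, 0, 0, 0, 0, -1],
    [0, 0, 0, 0, 0, 0, -1],
  ],
  newtons=80,
)

```text
t: 3.55
tcp_pos: [0.4504, 0.0436, 0.1439]
tool_rot: [0.998, 0.055, 0.001, 0.0]
force: [0.8, -0.7, 5.4]
finger_gap: 0.173
gripper_force: 78.8
```

>>> drive_tool(
  plan=[
    [0, 0, -0.01, 0, 0, 0, -1],
    [0, 0, -0.01, 0, 0, 0, -1],
    [-0.006, 0.0315, 0, 0, 0, 0, -1],
    [-0.006, 0.0315, 0, 0, 0, 0, -1],
    [-0.006, 0.0315, 0, 0, 0, 0, -1],
    [-0.006, 0.0315, 0, 0, 0, 0, -1],
    [-0.006, 0.0315, 0, 0, 0, 0, -1],
    [0, 0, 0, 0, 0, 7.1, -1],
    [0, 0, 0, 0, 0, 7.1, -1],
    [0, 0, 0, 0, 0, 0, -1],
  ],
)

```text
t: 4.55
tcp_pos: [0.437, -0.1163, 0.1637]
tool_rot: [0.998, -0.069, -0.0, -0.0]
force: [0.5, 0.7, -2.1]
finger_gap: 0.173
gripper_force: 78.9
```

>>> drive_tool(
  plan=[
    [0, 0, 0, 0, 0, 0, -1],
    [0, 0, 0, 0, 0, 0, -1],
  ],
)

```text
t: 4.75
tcp_pos: [0.4373, -0.1158, 0.1635]
tool_rot: [0.998, -0.067, 0.0, 0.0]
force: [-0.1, 0.2, -2.9]
finger_gap: 0.172
gripper_force: 78.9
```

Run:
```python
from h import *
st,P,s=wrist("w2"); print(st["t"],st["tcp_pos"],yaw(st),R.from_quat(st["tool_rot"]).as_matrix()[:,2],st["force"],st["ft_torque"])
im=s["image"].astype(int); z=P[...,2]
near=np.hypot(P[...,0]-.56,P[...,1]+.133)<.09
b=near&(abs(z-.095)<.005); rect("block",P[b])
br=near&(im[...,0]-im[...,2]>60)&(np.hypot(P[...,0]-.56,P[...,1]+.133)<.03)&(z>.088); rect("brass",P[br]); c=cv2.minEnclosingCircle((P[br][:,:2]*1000).astype(np.float32)); print(c)
for n in("side","top"):
    s=manip.snapshot(n); Q=cloud(s,s["extrinsics"]); np.savez(n+"2.npz",P=Q,im=s["image"])
    i=s["image"].astype(int); o=(i[...,0]-i[...,2]>80)&(abs(Q[...,0]-st["tcp_pos"][0])<.06)&(abs(Q[...,1]-st["tcp_pos"][1])<.05); 
    if n=="side": cv2.imwrite("pics/side2.png",cv2.resize(s["image"][150:280,170:320],(750,600)[:2] if 0 else (690,598),interpolation=2)[...,::-1])
    ar=(Q[...,2]>.12)&(Q[...,2]<.15)&(abs(Q[...,0]-st["tcp_pos"][0]+.05)<.04)&(abs(Q[...,1]-st["tcp_pos"][1])<.05); ar.any() and rect(n+" arm",Q[ar])
```

```text
4.75 [ 0.43729549 -0.11582145  0.16351224] -7.7313680208852045 [ 1.61343540e-04 -8.59747844e-05 -9.99999983e-01] [-0.13343569  0.1782773  -2.94999084] [-0.04696392 -0.07734121  0.00897139]
block 14308 c [ 543.9 -131.8] size [101.   54.9] ang 82.36 med [ 0.544  -0.1309  0.095 ]
brass 1287 c [ 558.  -133.9] size [30.6 25.7] ang 81.04 med [ 0.5579 -0.1328  0.0931]
((561.0422973632812, -134.01510620117188), 15.880044937133789)
side arm 134 c [ 394.5 -114.4] size [26.8 64.4] ang 82.7 med [ 0.3919 -0.1204  0.1366]
top arm 25 c [ 403.5 -110.2] size [22.1 10. ] ang 55.87 med [ 0.4034 -0.112   0.1434]
```

View pics/side2.png

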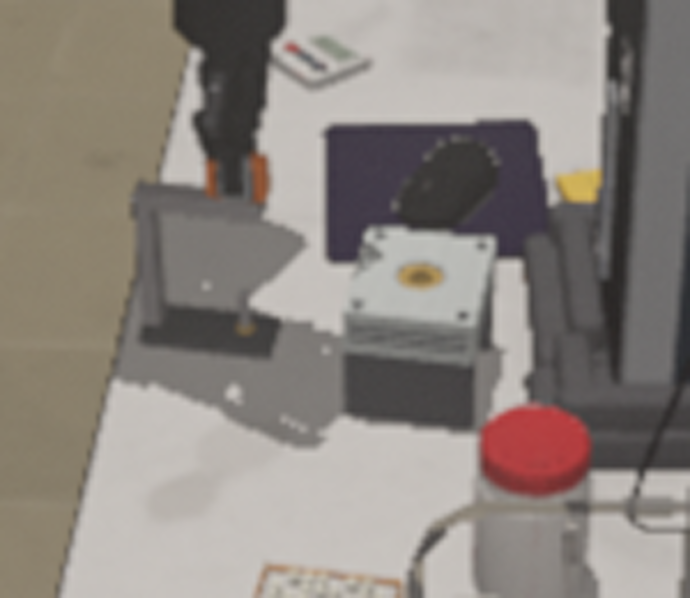

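View pics/w2.png

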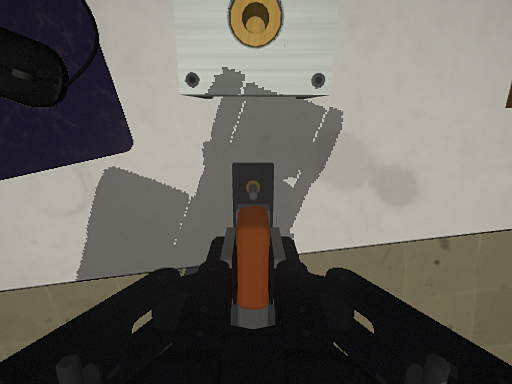

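The side view shows the ejector held level in front of the block. The wrist view shows the foot and pin at about (253,190), with the bore ahead at (256,15). I'll locate the pin and bore with the wrist camera.

Run:
```python
from h import *
d=np.load("w2.npz"); P=d["P"]; im=d["im"].astype(int); st=manip.sense(); z=P[...,2]
for v in range(160,208,4): print(v,[ (round(1000*P[v,u,0],1),round(1000*P[v,u,1],1),round(1000*P[v,u,2],1)) for u in (240,248,253,258)])
m=np.zeros(z.shape,bool); m[155:205,225:282]=1
f=m&(z>.02)&(z<.04); rect("foot",P[f])
g=m&(z>.05)&(z<.07); rect("pin",P[g])
u,v=np.meshgrid(np.arange(512),np.arange(384))
# bore: block top hole outline -> brass pixels lateral
yb=np.array([math.sin(math.radians(7.8)),math.cos(math.radians(7.8))]); xb=np.array([yb[1],-yb[0]])
near=np.hypot(P[...,0]-.56,P[...,1]+.133)<.09
b=near&(abs(z-.095)<.004); Q=P[b][:,:2]*1000
print("block lateral",np.percentile(Q@yb,[.3,99.7]),"front",np.percentile(Q@xb,.3))
br=near&(im[...,0]-im[...,2]>60)&(np.hypot(P[...,0]-.56,P[...,1]+.133)<.03)&(z>.088); Q=P[br][:,:2]*1000
print("brass lat",(Q@yb).min(),(Q@yb).max(),"front",(Q@xb).min()); F=P[f][:,:2]*1000; print("foot lat",np.percentile(F@yb,[1,99]),"front",np.percentile(F@xb,99.5)); F=P[g][:,:2]*1000; print("pin",(F@yb).mean(),(F@xb).mean(),len(F)); t=st["tcp_pos"][:2]*1000; print("tcp",t@yb,t@xb)
```

```text
160 [(np.float64(458.3), np.float64(-105.7), np.float64(2.5)), (np.float64(457.2), np.float64(-113.9), np.float64(2.2)), (np.float64(456.7), np.float64(-119.1), np.float64(3.6)), (np.float64(455.8), np.float64(-124.2), np.float64(2.3))]
164 [(np.float64(459.2), np.float64(-106.9), np.float64(29.3)), (np.float64(458.4), np.float64(-114.5), np.float64(30.0)), (np.float64(457.8), np.float64(-119.1), np.float64(30.2)), (np.float64(457.0), np.float64(-123.8), np.float64(29.4))]
168 [(np.float64(455.5), np.float64(-106.4), np.float64(29.9)), (np.float64(454.4), np.float64(-113.9), np.float64(29.4)), (np.float64(453.7), np.float64(-118.6), np.float64(29.2)), (np.float64(453.1), np.float64(-123.3), np.float64(29.4))]
172 [(np.float64(451.9), np.float64(-105.9), np.float64(30.6)), (np.float64(451.0), np.float64(-113.5), np.float64(31.3)), (np.float64(450.2), np.float64(-118.1), np.float64(30.4)), (np.float64(449.5), np.float64(-122.8), np.float64(30.3))]
176 [(np.float64(447.6), np.float64(-105.2), np.float64(29.1)), (np.float64(447.2), np.float64(-112.9), np.float64(31.8)), (np.float64(446.0
[... 1538 characters left out ...]
)]
204 [(np.float64(455.2), np.float64(-110.7), np.float64(134.1)), (np.float64(454.6), np.float64(-115.4), np.float64(134.2)), (np.float64(454.0), np.float64(-118.3), np.float64(133.6)), (np.float64(453.7), np.float64(-121.3), np.float64(134.0))]
foot 1554 c [ 438.1 -116.1] size [39.9 40.9] ang 82.84 med [ 0.4413 -0.1172  0.0298]
pin 88 c [ 436.7 -116.1] size [7.3 7.4] ang 74.99 med [ 0.4382 -0.1161  0.0612]
block lateral [-106.46984807   -7.00854593] front 529.3544223831585
brass lat -72.28460072723912 -41.59702712528317 front 558.1690257877974
foot lat [-75.22303263 -35.97945095] front 469.98833410247914
pin -55.73746959871521 449.332993704983 88
tcp -55.395093608383256 448.98569216919896
```

The bore axis is 125.6 mm ahead of the pin and 1.2 mm to the right. I'll lower the ejector, move in under the axis and make the first probe 6.5 mm past it in +x.

>>> drive_tool(
  plan=[
    [0, 0.0012, 0.015, 0, 0, 0, -1],
    [0, 0, 0, 0, 0, 0, -1],
    [0, 0, 0, 0, 0, 0, -1],
  ],
)

```text
t: 5.2
tcp_pos: [0.4369, -0.117, 0.1482]
tool_rot: [0.998, -0.068, -0.001, -0.0]
force: [-0.2, -0.4, -2.8]
finger_gap: 0.176
gripper_force: 78.9
```

>>> drive_tool(
  plan=[
    [0.033, 0, 0, 0, 0, 0, -1],
    [0.033, 0, 0, 0, 0, 0, -1],
    [0.033, 0, 0, 0, 0, 0, -1],
    [0.033, 0, 0, 0, 0, 0, -1],
    [0, 0, 0, 0, 0, 0, -1],
    [0, 0, 0, 0, 0, 0, -1],
    [0, 0, 0, 0, 0, 0, -1],
  ],
)

```text
t: 5.9
tcp_pos: [0.5664, -0.1346, 0.1481]
tool_rot: [0.998, -0.068, -0.001, -0.0]
force: [-0.4, 0.0, -2.5]
finger_gap: 0.171
gripper_force: 80.2
```

>>> drive_tool(
  plan=[
    [0, 0, -0.006, 0, 0, 0, -1],
    [0, 0, -0.003, 0, 0, 0, -1],
    [0, 0, 0, 0, 0, 0, -1],
    [0, 0, 0, 0, 0, 0, -1],
  ],
)

```text
t: 6.3
tcp_pos: [0.567, -0.1351, 0.1572]
tool_rot: [0.998, -0.069, -0.001, -0.0]
force: [-1.3, -0.3, -5.4]
finger_gap: 0.172
gripper_force: 79.7
```

>>> drive_tool(
  plan=[
    [0, 0, 0.009, 0, 0, 0, -1],
    [-0.0019, -0.0046, 0, 0, 0, 0, -1],
    [0, 0, -0.01, 0, 0, 0, -1],
    [0, 0, 0, 0, 0, 0, -1],
    [0, 0, 0, 0, 0, 0, -1],
    [0, 0, 0, 0, 0, 0, -1],
  ],
)

```text
t: 6.9
tcp_pos: [0.5658, -0.1299, 0.1579]
tool_rot: [0.998, -0.069, -0.001, -0.001]
force: [-1.7, 1.6, -6.9]
finger_gap: 0.172
gripper_force: 79.5
```

>>> drive_tool(
  plan=[
    [0, 0, 0.01, 0, 0, 0, -1],
    [-0.0046, -0.0019, 0, 0, 0, 0, -1],
    [0, 0, -0.01, 0, 0, 0, -1],
    [0, 0, 0, 0, 0, 0, -1],
    [0, 0, 0, 0, 0, 0, -1],
    [0, 0, 0, 0, 0, 0, -1],
  ],
)

```text
t: 7.5
tcp_pos: [0.5615, -0.1277, 0.158]
tool_rot: [0.998, -0.069, -0.001, -0.0]
force: [-2.5, 0.6, -6.1]
finger_gap: 0.17
gripper_force: 79.4
```

>>> drive_tool(
  plan=[
    [0, 0, 0.01, 0, 0, 0, -1],
    [-0.0046, 0.0019, 0, 0, 0, 0, -1],
    [0, 0, -0.01, 0, 0, 0, -1],
    [0, 0, 0, 0, 0, 0, -1],
    [0, 0, 0, 0, 0, 0, -1],
    [0, 0, 0, 0, 0, 0, -1],
  ],
)

```text
t: 8.1
tcp_pos: [0.5568, -0.1292, 0.158]
tool_rot: [0.998, -0.068, -0.001, -0.0]
force: [-2.2, 0.3, -6.5]
finger_gap: 0.171
gripper_force: 79.5
```

>>> drive_tool(
  plan=[
    [0, 0, 0.01, 0, 0, 0, -1],
    [-0.0019, 0.0046, 0, 0, 0, 0, -1],
    [0, 0, -0.01, 0, 0, 0, -1],
    [0, 0, 0, 0, 0, 0, -1],
    [0, 0, 0, 0, 0, 0, -1],
    [0, 0, 0, 0, 0, 0, -1],
  ],
)

```text
t: 8.7
tcp_pos: [0.5547, -0.1336, 0.1582]
tool_rot: [0.998, -0.068, -0.0, 0.0]
force: [-1.5, -0.6, -7.1]
finger_gap: 0.172
gripper_force: 79.5
```

>>> drive_tool(
  plan=[
    [0, 0, 0.01, 0, 0, 0, -1],
    [0.0019, 0.0046, 0, 0, 0, 0, -1],
    [0, 0, -0.01, 0, 0, 0, -1],
    [0, 0, 0, 0, 0, 0, -1],
    [0, 0, 0, 0, 0, 0, -1],
    [0, 0, 0, 0, 0, 0, -1],
  ],
)

```text
t: 9.3
tcp_pos: [0.5572, -0.1387, 0.159]
tool_rot: [0.998, -0.069, 0.001, 0.0]
force: [1.5, -1.4, -2.7]
finger_gap: 0.173
gripper_force: 80.2
```

>>> drive_tool(
  plan=[
    [0, 0, 0.01, 0, 0, 0, -1],
    [0.0046, 0.0019, 0, 0, 0, 0, -1],
    [0, 0, -0.01, 0, 0, 0, -1],
    [0, 0, 0, 0, 0, 0, -1],
    [0, 0, 0, 0, 0, 0, -1],
    [0, 0, 0, 0, 0, 0, -1],
  ],
)

```text
t: 9.9
tcp_pos: [0.5605, -0.1408, 0.1585]
tool_rot: [0.998, -0.069, 0.0, 0.0]
force: [0.1, 0.4, -3.1]
finger_gap: 0.171
gripper_force: 80.3
```

>>> drive_tool(
  plan=[
    [0, 0, 0.01, 0, 0, 0, -1],
    [0.0046, -0.0019, 0, 0, 0, 0, -1],
    [0, 0, -0.01, 0, 0, 0, -1],
    [0, 0, 0, 0, 0, 0, -1],
    [0, 0, 0, 0, 0, 0, -1],
    [0, 0, 0, 0, 0, 0, -1],
  ],
)

```text
t: 10.5
tcp_pos: [0.5649, -0.1394, 0.1582]
tool_rot: [0.998, -0.069, -0.0, -0.0]
force: [-1.2, 0.5, -4.5]
finger_gap: 0.171
gripper_force: 79.8
```

The force vanishes at 225°–270° and is partial at 315°, so the hole is near 255°. I'll probe there.

>>> drive_tool(
  plan=[
    [0, 0, 0.01, 0, 0, 0, -1],
    [-0.0063, 0.0017, 0, 0, 0, 0, -1],
    [0, 0, 0, 0, 0, 0, -1],
    [0, 0, 0, 0, 0, 0, -1],
  ],
)

```text
t: 10.9
tcp_pos: [0.5589, -0.1407, 0.1484]
tool_rot: [0.998, -0.069, 0.0, 0.0]
force: [0.3, -0.1, -3.8]
finger_gap: 0.172
gripper_force: 80.2
```

>>> drive_tool(
  plan=[
    [0, 0, -0.006, 0, 0, 0, -1],
    [0, 0, -0.006, 0, 0, 0, -1],
    [0, 0, 0, 0, 0, 0, -1],
    [0, 0, 0, 0, 0, 0, -1],
    [0, 0, 0, 0, 0, 0, -1],
  ],
)

```text
t: 11.4
tcp_pos: [0.5589, -0.1404, 0.1604]
tool_rot: [0.998, -0.068, 0.0, 0.0]
force: [-0.2, -0.1, -2.6]
finger_gap: 0.175
gripper_force: 80.1
```

>>> drive_tool(
  plan=[
    [0, 0, 0, 0, 0, 0, -1],
    [0, 0, 0, 0, 0, 0, -1],
  ],
)

```text
t: 11.6
tcp_pos: [0.5588, -0.1404, 0.1601]
tool_rot: [0.998, -0.069, -0.0, -0.0]
force: [-0.2, 0.6, -2.0]
finger_gap: 0.171
gripper_force: 80.1
```

The pin is through the hole with no force on it. Now I'll push up gently.

>>> drive_tool(
  plan=[
    [0, 0, -0.001, 0, 0, 0, -1],
    [0, 0, -0.001, 0, 0, 0, -1],
    [0, 0, -0.001, 0, 0, 0, -1],
    [0, 0, -0.001, 0, 0, 0, -1],
    [0, 0, 0, 0, 0, 0, -1],
    [0, 0, 0, 0, 0, 0, -1],
  ],
)

```text
t: 12.2
tcp_pos: [0.5587, -0.1404, 0.1639]
tool_rot: [0.998, -0.069, -0.0, -0.0]
force: [0.2, -1.3, -5.7]
finger_gap: 0.172
gripper_force: 79.7
```

>>> drive_tool(
  plan=[
    [0, 0, -0.001, 0, 0, 0, -1],
    [0, 0, -0.001, 0, 0, 0, -1],
    [0, 0, -0.001, 0, 0, 0, -1],
    [0, 0, 0, 0, 0, 0, -1],
    [0, 0, 0, 0, 0, 0, -1],
  ],
)

```text
t: 12.7
tcp_pos: [0.5584, -0.1405, 0.1669]
tool_rot: [0.998, -0.068, -0.001, -0.0]
force: [-1.7, -0.7, -9.9]
finger_gap: 0.172
gripper_force: 79.1
```

>>> drive_tool(
  plan=[
    [0, 0, -0.001, 0, 0, 0, -1],
    [0, 0, -0.001, 0, 0, 0, -1],
    [0, 0, -0.001, 0, 0, 0, -1],
    [0, 0, 0, 0, 0, 0, -1],
    [0, 0, 0, 0, 0, 0, -1],
  ],
)

```text
t: 13.2
tcp_pos: [0.5587, -0.1405, 0.1703]
tool_rot: [0.998, -0.068, -0.0, 0.0]
force: [-1.8, -2.4, -9.6]
finger_gap: 0.171
gripper_force: 79.1
```

>>> drive_tool(
  plan=[
    [0, 0, -0.001, 0, 0, 0, -1],
    [0, 0, -0.001, 0, 0, 0, -1],
    [0, 0, -0.001, 0, 0, 0, -1],
    [0, 0, -0.001, 0, 0, 0, -1],
    [0, 0, 0, 0, 0, 0, -1],
    [0, 0, 0, 0, 0, 0, -1],
  ],
)

```text
t: 13.8
tcp_pos: [0.5588, -0.1405, 0.1744]
tool_rot: [0.998, -0.068, -0.0, 0.0]
force: [-1.9, -1.7, -10.2]
finger_gap: 0.173
gripper_force: 79.1
```

>>> drive_tool(
  plan=[
    [0, 0, -0.001, 0, 0, 0, -1],
    [0, 0, -0.001, 0, 0, 0, -1],
    [0, 0, -0.001, 0, 0, 0, -1],
    [0, 0, -0.001, 0, 0, 0, -1],
    [0, 0, 0, 0, 0, 0, -1],
    [0, 0, 0, 0, 0, 0, -1],
  ],
)

```text
t: 14.4
tcp_pos: [0.5589, -0.1404, 0.1785]
tool_rot: [0.998, -0.069, 0.0, 0.0]
force: [-2.3, -2.1, -8.8]
finger_gap: 0.172
gripper_force: 79.1
```

Run:
```python
from h import *
st,P,s=wrist("w3"); print(st["t"],st["tcp_pos"],st["force"])
im=s["image"].astype(int); z=P[...,2]
m=(im[...,0]-im[...,2]>60)&(np.hypot(P[...,0]-.561,P[...,1]+.1342)<.025)&(z<.125)&(z>.09)
print("wrist brass",m.sum(), m.any() and np.percentile(z[m],[2,10,30,50,70,90,98]))
b=(np.hypot(P[...,0]-.56,P[...,1]+.133)<.07)&(abs(z-.095)<.006); print("block top z",b.any() and np.median(z[b]))
s=manip.snapshot("side"); Q=cloud(s,s["extrinsics"]); i=s["image"].astype(int); z=Q[...,2]
m=(i[...,0]-i[...,2]>60)&(np.hypot(Q[...,0]-.561,Q[...,1]+.1342)<.03)&(z<.125)&(z>.085); print("side brass",m.sum(),m.any() and np.percentile(z[m],[2,30,50,70,98]))
cv2.imwrite("pics/c3.png",np.hstack([cv2.resize(s["image"][180:255,215:315],(400,300),interpolation=2),cv2.resize(np.load("w3.npz")["im"],(400,300))])[...,::-1])
```

```text
14.4 [ 0.55890299 -0.14043731  0.1785297 ] [-2.3477133  -2.13886995 -8.84787538]
wrist brass 90 [0.10436042 0.10501813 0.10550623 0.10589164 0.10613203 0.1066284
 0.10732206]
block top z 0.09511835845165377
side brass 2 [0.10034595 0.10133157 0.10203558 0.10273959 0.10372521]
```

View pics/c3.png

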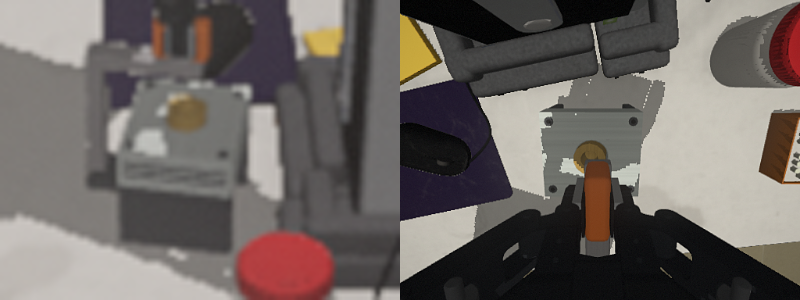

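The sleeve stands about 11 mm proud, visible at (190,110) in the left panel. I'll push 4.5 mm more, then recheck.

>>> drive_tool(
  plan=[
    [0, 0, -0.001, 0, 0, 0, -1],
    [0, 0, -0.001, 0, 0, 0, -1],
    [0, 0, -0.001, 0, 0, 0, -1],
    [0, 0, -0.0015, 0, 0, 0, -1],
    [0, 0, 0, 0, 0, 0, -1],
    [0, 0, 0, 0, 0, 0, -1],
    [0, 0, 0, 0, 0, 0, -1],
  ],
)

```text
t: 15.2
tcp_pos: [0.5589, -0.1405, 0.1829]
tool_rot: [0.998, -0.069, 0.0, 0.0]
force: [-1.8, -3.5, -9.8]
finger_gap: 0.174
gripper_force: 79.0
```

Run:
```python
from h import *
st,P,s=wrist("w4"); print(st["t"],st["tcp_pos"],st["force"])
im=s["image"].astype(int); z=P[...,2]
m=(im[...,0]-im[...,2]>60)&(np.hypot(P[...,0]-.561,P[...,1]+.1342)<.025)&(z<.125)&(z>.09)
print("wrist brass",m.sum(),np.percentile(z[m],[2,10,30,50,70,90,98]))
A=np.c_[P[m][:,:2]-[.561,-.134],np.ones(m.sum())]; c=np.linalg.lstsq(A,z[m],rcond=None)[0]; print("plane",c)
```

```text
15.2 [ 0.55886802 -0.14050722  0.18286887] [-1.79279552 -3.50607945 -9.7760467 ]
wrist brass 95 [0.10772237 0.1083585  0.10874679 0.10916097 0.10969899 0.11032196
 0.11071498]
plane [ 0.03214957 -0.15747417  0.11119124]
```

The sleeve is about 15 mm proud. I'll lower the pin and withdraw.

>>> drive_tool(
  plan=[
    [0, 0, 0.003, 0, 0, 0, -1],
    [0, 0, 0.005, 0, 0, 0, -1],
    [0, 0, 0.007, 0, 0, 0, -1],
    [0, 0, 0.007, 0, 0, 0, -1],
    [0, 0, 0.007, 0, 0, 0, -1],
    [0, 0, 0.005, 0, 0, 0, -1],
    [0, 0, 0, 0, 0, 0, -1],
    [0, 0, 0, 0, 0, 0, -1],
    [0, 0, 0, 0, 0, 0, -1],
  ],
)

```text
t: 16.15
tcp_pos: [0.5591, -0.1405, 0.149]
tool_rot: [0.998, -0.069, 0.0, 0.0]
force: [-0.3, 0.5, -3.2]
finger_gap: 0.173
gripper_force: 80.1
```

>>> drive_tool(
  plan=[
    [-0.02, 0, 0, 0, 0, 0, -1],
    [-0.03, 0, 0, 0, 0, 0, -1],
    [-0.03, 0, 0, 0, 0, 0, -1],
    [-0.025, 0, 0, 0, 0, 0, -1],
    [0, 0, 0, 0, 0, 0, -1],
    [0, 0, 0, 0, 0, 0, -1],
    [0, 0, 0, 0, 0, 0, -1],
  ],
)

```text
t: 16.85
tcp_pos: [0.4567, -0.127, 0.1494]
tool_rot: [0.998, -0.069, 0.002, 0.001]
force: [-0.1, 0.1, -2.2]
finger_gap: 0.17
gripper_force: 80.2
```

Run:
```python
from h import *
st,P,s=wrist("w5"); print(st["t"],st["tcp_pos"],st["force"])
im=s["image"].astype(int); z=P[...,2]
m=(im[...,0]-im[...,2]>60)&(np.hypot(P[...,0]-.561,P[...,1]+.1342)<.03)&(z<.125)&(z>.098)
rect("brass",P[m]); print(np.percentile(z[m],[2,50,98]))
A=np.c_[P[m][:,:2]-[.561,-.134],np.ones(m.sum())]; print("plane",np.linalg.lstsq(A,z[m],rcond=None)[0])
m=np.zeros(z.shape,bool); m[150:205,245:262]=1; m&=z>0.002; print("foot z",np.percentile(z[m&(z<.03)],[10,50,90]), "pin", z[m&(z<.07)].max())
cv2.imwrite("pics/c5.png",s["image"][:,:,::-1])
```

```text
16.85 [ 0.4566833  -0.1269909   0.14941997] [-0.08503595  0.07312665 -2.22541402]
brass 1997 c [ 562.5 -132.2] size [30.6 30.8] ang 56.4 med [ 0.5632 -0.1327  0.1096]
[0.10730867 0.1096311  0.11173496]
plane [-0.05863595 -0.08401498  0.10983958]
foot z [0.00298046 0.01551743 0.01840003] pin 0.04965514288786699
```

View pics/c5.png

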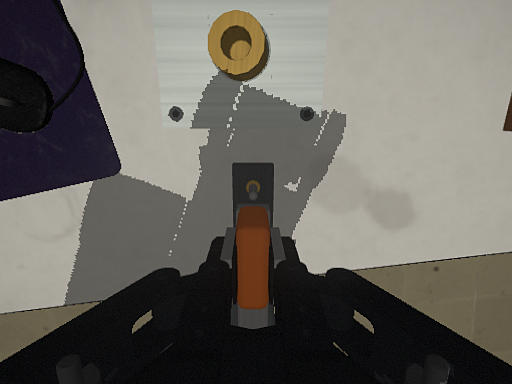

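The sleeve, at (238,45) in the picture, stands 14.8 mm proud with a slight tilt, and the ejector is clear of the block. I'll set it down.

>>> drive_tool(
  plan=[
    [0, 0, 0.002, 0, 0, 0, -1],
    [0, 0, 0.001, 0, 0, 0, -1],
    [0, 0, 0.001, 0, 0, 0, -1],
    [0, 0, 0, 0, 0, 0, -1],
    [0, 0, 0, 0, 0, 0, -1],
  ],
)

```text
t: 17.4
tcp_pos: [0.4549, -0.126, 0.1447]
tool_rot: [0.998, -0.068, -0.0, -0.0]
force: [0.1, 0.5, -3.1]
finger_gap: 0.174
gripper_force: 80.2
```

>>> drive_tool(
  plan=[
    [0, 0, 0.0005, 0, 0, 0, -1],
    [0, 0, 0.0005, 0, 0, 0, -1],
    [0, 0, 0, 0, 0, 0, -1],
    [0, 0, 0, 0, 0, 0, -1],
  ],
)

```text
t: 17.8
tcp_pos: [0.455, -0.1261, 0.144]
tool_rot: [0.998, -0.069, 0.0, 0.0]
force: [0.3, -0.2, -1.2]
finger_gap: 0.173
gripper_force: 80.4
```

>>> drive_tool(
  plan=[
    [0, 0, 0.0005, 0, 0, 0, -1],
    [0, 0, 0, 0, 0, 0, -1],
    [0, 0, 0, 0, 0, 0, -0.4],
    [0, 0, 0, 0, 0, 0, 0.0],
    [0, 0, 0, 0, 0, 0, 0.4],
    [0, 0, 0, 0, 0, 0, 0.7],
    [0, 0, 0, 0, 0, 0, 0.7],
    [0, 0, 0, 0, 0, 0, 0.7],
  ],
)

```text
t: 18.6
tcp_pos: [0.4548, -0.1261, 0.1432]
tool_rot: [0.998, -0.069, -0.0, -0.0]
force: [-0.5, 0.4, -0.8]
finger_gap: 0.85
gripper_force: 0.0
```

>>> drive_tool(
  plan=[
    [0, 0, -0.015, 0, 0, 0, 0.7],
    [0, 0, -0.03, 0, 0, 0, 0.7],
    [0, 0, -0.04, 0, 0, 0, 0.7],
    [0, 0, -0.02, 0, 0, 0, 0.7],
    [0, 0, 0, 0, 0, 0, 0.7],
    [0, 0, 0, 0, 0, 0, 0.7],
    [0, 0, 0, 0, 0, 0, 0.7],
    [0, 0, 0, 0, 0, 0, 0.7],
  ],
)

```text
t: 19.4
tcp_pos: [0.4541, -0.1257, 0.247]
tool_rot: [0.998, -0.069, -0.001, -0.001]
force: [0.6, 0.1, 0.1]
finger_gap: 0.849
gripper_force: 0.0
```

Run:
```python
from h import *
st,P,s=wrist("w6"); print(st["t"],st["tcp_pos"],st["force"])
im=s["image"].astype(int); z=P[...,2]; col=im[...,0]-im[...,2]
m=(col>60)&(np.hypot(P[...,0]-.561,P[...,1]+.1342)<.03)&(z<.125)&(z>.1); m.any() and rect("brass",P[m])
m=(col>80)&(np.hypot(P[...,0]-.455,P[...,1]+.126)<.04)&(z>.14); rect("handle",P[m]); print(np.percentile(z[m],[5,50,95]))
m=(np.hypot(P[...,0]-.47,P[...,1]+.128)<.03)&(z<.03)&(z>.006); m.any() and rect("foot",P[m])
s=manip.snapshot("side"); cv2.imwrite("pics/side6.png",cv2.resize(s["image"][150:330,160:320],(533,600),interpolation=2)[...,::-1])
```

```text
19.4 [ 0.45408591 -0.12569521  0.2470237 ] [0.59903522 0.14830395 0.14892932]
brass 578 c [ 563.8 -133. ] size [30.8 26.7] ang 62.31 med [ 0.5668 -0.1364  0.1096]
handle 464 c [ 453.7 -126.6] size [14.3 41. ] ang 81.75 med [ 0.4506 -0.1261  0.158 ]
[0.15661851 0.15799731 0.15907489]
foot 620 c [ 460.1 -127.2] size [39.4 32. ] ang 82.86 med [ 0.4634 -0.1282  0.0102]
```

View pics/side6.png

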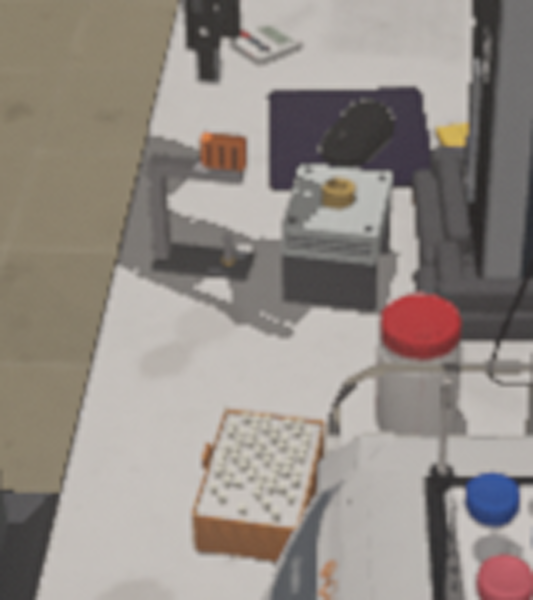

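The ejector stands upright on the bench at (205,210), clear of the block. The sleeve is proud at (338,190) and the bystanders look undisturbed.

```bash
python3 -c "
from station import manip; print(manip.sign_off())"
```

```text
the job is handed in; nothing more can be done
None
```

I handed the job in at about 19 s. By my camera measurements the sleeve stands about 15 mm proud in its bore, and the ejector is upright on the bench about 108 mm from the bore axis. The force at the wrist, read at the end of each move, stayed around 10 N, and no bystander was touched. The judge's result was not shown.

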